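Load the chocolate mill from the tray and give it one pulse

TASK

Pick up the steel tray by its wooden handle and tip all three pieces of chocolate off it into the hopper of the chocolate mill, without touching the chocolate with the gripper, then set the empty tray gently back down on the counter, right side up. With the chocolate in, twist the mill's black pulse knob clockwise to its stop, hold it there for about a second and let it spring back to off. Leave everything else on the counter where it is.

Things in the scene. Friction and masses are not known exactly. Their poses are not given: they have to be found in the camera images.
- mill: Chocolate mill, fixed, left or right of the middle. Aluminium body 150 mm wide (y), x from -170 to +80 mm. Origin: on the counter under the hopper axis; -x is its front, roughly towards the robot; z up. The rear block (x -80 to 80 mm, top at z 105 mm) carries the round steel hopper; in front of it a fascia slopes down at 30 degrees to z 53 mm at x -170 mm, with the pulse knob in its middle.
- hopper_mouth (a point): Centre of the open mouth of the mill's round steel hopper, at rim level, 180 mm above the counter. The hopper is a funnel: 147 mm outer diameter at the rim (about 138 mm clear inside), narrowing to about 95 mm clear at its floor, 68 mm below the rim.
- hopper_floor (a point): Centre of the hopper's floor, 112 mm above the counter.
- pulse_knob (a joint): Angle of the mill's black pulse knob, rad: 0 = off, at rest (grip bar straight up and down the slope); grows as it turns clockwise as seen when looking onto the fascia; 1.10 = hard stop (pulse). A spring returns it to 0 when let go; it resists with 0.04 N m at 0 and 0.13 N m at the stop.
- pulse_knob_grip (a point): Point to grip, on the knob's axis 37 mm out from the fascia. Turns with the knob: z = axis out of the fascia (30 degrees off vertical, leaning to the mill's front), x = along the grip bar (at rest up the slope), y = across it. Bar: black, 60 mm long (x), 16 wide (y), from 24 mm below to 10 mm above this point along z, on a disc 62 mm in diameter whose top is 24 mm below this point.
- tray: Loose steel tray on the counter beside the mill, right side up. Pan 125 mm long (x), 92 wide (y), floor 3 mm thick; 3 mm walls along both long sides (24 mm tall) and at the handle end (32 mm tall); the +x end is open, without a wall. A level beech handle sticks out of the walled end to -x; 202 mm overall. Origin: centre of the pan's underside; z up. About 0.22 kg (varies) when empty.
- tray_grip (a point): Middle of the tray's beech handle, 34 mm above the tray's underside and 103 mm from the pan's centre to -x; axes as the tray's. The handle is a bar 68 mm long (x), 22 mm wide (y), 24 mm tall (z), 22 mm clear of the counter.
- tray_lip (a point): Middle of the tray's open pouring edge, on the upper face of the pan's floor: from tray_grip 165.5 mm along the tray's x and 31 mm down; axes as the tray's.
- chunk1: A piece of dark cooking chocolate, 44 x 30 x 18 mm, 34 g, lying loose on the tray's floor (side by side with chunk2 near the handle end). Origin: centre of its underside as it lies at the start; z up. It starts to slide on the tray when that is tipped by about 25 to 35 degrees.
- chunk2: A piece of dark cooking chocolate, 44 x 30 x 18 mm, 34 g, lying loose on the tray's floor (side by side with chunk1 near the handle end). Origin: centre of its underside as it lies at the start; z up. It starts to slide on the tray when that is tipped by about 25 to 35 degrees.
- chunk3: A piece of dark cooking chocolate, 44 x 30 x 18 mm, 34 g, lying loose on the tray's floor (nearer the open end). Origin: centre of its underside as it lies at the start; z up. It starts to slide on the tray when that is tipped by about 25 to 35 degrees.
- tamper: Bystander: a dark steel coffee tamper standing upright, 58 mm in diameter and 89 mm tall, in the middle of the counter towards the robot. Origin: centre of its underside, z up.
- saucer: Bystander: a white porcelain saucer, 132 mm across and 16 mm tall, beyond the middle of the counter, with the espresso cup on it. Origin: centre of its underside, z up.
- espresso_cup: Bystander: a white porcelain espresso cup with one small handle, 68 mm across and 58 mm tall, standing on the saucer. Origin: centre of its underside, z up.
- milk_jug: Bystander: a stainless steel milk jug with a wire handle, 90 mm across (125 mm with its handle) and 105 mm tall, on the right. Origin: centre of its underside, z up.
- bean_canister: Bystander: an aluminium coffee canister with a wooden lid, 88 mm across and 129 mm tall, on the far right. Origin: centre of its underside, z up.
- sugar_shaker: Bystander: a small stainless sugar shaker, 62 mm across and 109 mm tall, on the left. Origin: centre of its underside, z up.
- moka_pot: Bystander: a matte black moka pot, 100 mm across (140 mm with its handle) and 182 mm tall, on the far left. Origin: centre of its underside, z up.
Mind the look-alikes: they are no part of the job. Leave any orange look-alike of the tray alone.

How it is judged:
By the outcome, as a careful person would: the job done as asked, in the order asked, and still so for the second after the job is handed in, with the robot touching nothing.
It also fails if it takes over 70 s, if anything falls off the work surface, if the arm or the gripper's body presses on something with over 40 N, if the wrist force passes 120 N, or if a joint passes its speed limit or range.

ROBOT

A 6-joint arm with a two-finger parallel gripper is mounted at the origin on the work surface. World frame = base frame: x ahead of the robot, y to its left, z up, the work surface at z = 0. Lengths are in m, angles in degrees, forces in N, time in s.
With the tool pointing down it reaches from about 0.25 to 0.775 m from the base axis. Payload 4 kg.
Tool frame: the origin (TCP) lies on the centre line of the jaws, within the pads' length; the fingertips stand 14 mm ahead of it and the grasp point (between the pads) lies 5 mm behind it; x points along the fingers, z is the direction in which the jaws open and shut, and the axes are right-handed (so a half turn about x gives the same grasp; the last joint's range is limited). The gripper opens to 85 mm and grips with 20 to 120 N. Pads are 22 mm wide; open, the fingers measure 114 mm over their backs; the gripper's body (76 mm by 85 mm) begins 54 mm behind the grasp point. The pads swing forward as they close: fully open they stand 13 mm farther back than shut.
Start: joints at [-72.829, 4.996, 78.535, -0, 96.463, -5.907], TCP at [0.216, -0.506, 0.245] pointing down, gripper open.
Joint ranges: [-177.83, 177.83], [-43.37, 116.18], [15.69, 146.23], [-61.86, 241.86], [9.47, 152.12], [-147.06, 147.06]. Speed limits (degrees/s): [159.86, 159.86, 180, 180, 180, 180].

INTERFACE

Orientations are given as [roll, pitch, yaw] about the fixed x, y, z axes, in that order (R = Rz(yaw) Ry(pitch) Rx(roll)).
In Python, from cell import ctrl, optics, hand_in gives the robot as it stands. The module is installed in compiled form; this text tells all that it offers.
- The arm moves only by the tool drive_tool, never from a script. Its argument "moves" is one flat list of numbers, 7 for each row, row after row: the shift along the tool's x, y, z in mm, then the turn, a rotation vector about the tool's x, y, z in rad, then the finger opening in mm, from 0 to 85.4. A call has 1 to 5 rows; each row is the pose to reach, as a shift and turn from the pose commanded when the call began, along the tool's axes at that moment; what a row does not reach only later rows make up. A row lasts 1/8 s, in which the tool goes at most 62.5 mm and 10.7 degrees, less where a joint would pass 70% of its speed; a pose out of reach is approached as far as the arm can. A call with a gripper value outside its range is refused whole. The fingers move at their own pace and stop on an object; "grip_force" is the grip in N (left out, the last holds). Time passes only in rows, so rows that repeat a pose let the fingers close. It gives the time, the measured TCP pose, the force and the opening at its end, in the units of the state.
- ctrl.get_obs(): the state, without advancing time (a new reading comes with each control period).
- optics.snapshot(name): name is "side" or "top" or "wrist"; returns the picture (384x512x3 uint8, red, green, blue); there is no depth.
- optics.calibration(name): a dict with "fx", "fy", "cx", "cy" (pixels), "position" and "attitude" of the camera in the world. Camera axes: x right, y up, looking along -z (the intrinsics and any distortion apply to the point x, -y, -z); pixel columns grow to the right and rows downward; lengths in m; the calibration is good to about 2 mm. A picture is of the moment at which its call begins: read the wrist's pose just before it. calibration takes no time and is no camera call; for the wrist camera it gives the pose at the moment of the call.
- hand_in(): hands the job in, once; it reports no verdict.
The state is a dict: "time_s": time; "q": joint angles; "qd": joint speeds; "effort": joint torques, N m; "position": TCP position; "tool_rot": TCP orientation; "ft_force": force on the tool from outside, world axes, zero at the start; "moment": the same for the moment, N m; "finger_gap": finger opening in m.
Only numpy, scipy, OpenCV 4.12 (cv2) and the standard library are available. Lean on these libraries where they do the work, as an engineer would, in place of code of your own. Each camera call takes 0.05 s, during which the arm holds its last target.

## Working session

There is one attempt and no reset: what is moved stays moved. The work goes in short steps, Python scripts to look and compute and a tool call to move; the robot and the scene stay as the last step left them, time stands still between calls to the robot, and variables do not carry over. Pictures are saved under pics/ and viewed, and the job is handed in when it is done.

Besides the shell and the picture viewer there is one more tool, called after "Call:" as name(argument=value, ...) on one line, values as JSON. drive_tool: Moves the arm, as the interface text tells. Its arguments: {"type":"object","properties":{"moves":{"type":"array","items":{"type":"number"}},"grip_force":{"type":"number"}},"required":["moves"]}

```bash
mkdir -p pics; ls; python3 - <<'E'
from cell import ctrl, optics
import cv2,json
print(ctrl.get_obs())
for n in ("side","top","wrist"):
    print(n,optics.calibration(n))
    im=optics.snapshot(n); cv2.imwrite(f"pics/{n}0.png",im[:,:,::-1])
E
```

```text
pics
{'time_s': 0.0, 'q': array([-7.28277642e+01,  5.04083051e+00,  7.86276972e+01, -8.51145072e-04,
        9.64628974e+01, -5.90811987e+00]), 'qd': array([-0.10065046,  0.02563456, -0.00595506, -0.04039053,  0.00061614,
       -0.0154369 ]), 'effort': array([-1.48646313e-04, -3.51860046e+01, -3.13277221e+01, -9.62819558e-05,
        1.06342550e-02,  6.15299811e-06]), 'position': array([ 0.21545211, -0.50551956,  0.24409653]), 'tool_rot': array([174.4606752 ,  89.86857215, 107.54093605]), 'ft_force': array([0.25093588, 0.71894023, 0.81293446]), 'moment': array([-0.03411609,  0.04700719,  0.03597653]), 'finger_gap': 0.0854736811180651}
side {'fx': 485.54143255728826, 'fy': 485.54143255728826, 'cx': 256.0859647650097, 'cy': 181.81422744315046, 'position': array([ 1.31650115, -1.14673211,  1.10308094]), 'attitude': array([53.35132594, -0.06509578, 36.04204175])}
top {'fx': 391.0847695871159, 'fy': 391.0847695871159, 'cx': 256.3196149110617, 'cy': 185.9108729968102, 'position': array([ 0.31552494, -0.077478  ,  1.73865573]), 'attitude': array([  8.6329614 ,  -0.27736926, -90.80156091])}
wrist {'fx': 341.75347909373045, 'fy': 341.75347909373045, 'cx': 253.09710665582733, 'cy': 187.63866541549805, 'position': array([ 0.27973949, -0.47797923,  0.37430314]), 'attitude': array([-15.95395638,   0.20677691, -66.98422674])}
```

View pics/side0.png

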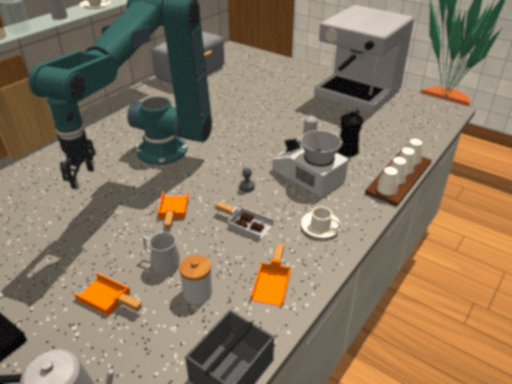

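View pics/top0.png

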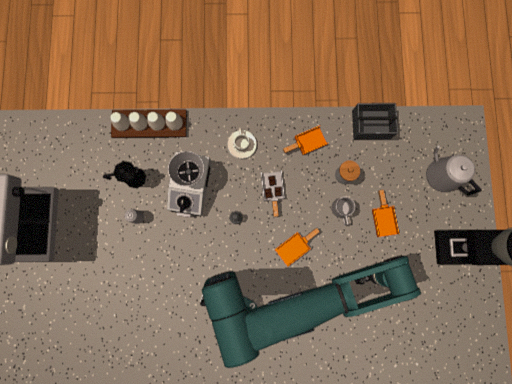

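View pics/wrist0.png

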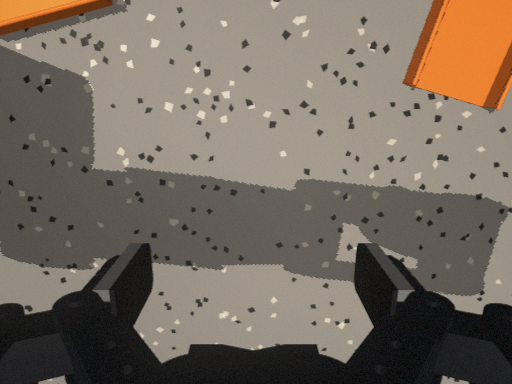

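Candidates for the tray in the top view: steel tray (273,187) with a beech handle (276,209) and chocolate on it. The orange look-alikes are at (312,141), (385,220) and (293,248). I choose the steel one; the mill is at (187,180). Next, close crops.

```bash
cat > h.py <<'E'
import numpy as np, cv2
from scipy.spatial.transform import Rotation as R
from cell import ctrl, optics
def cam(n):
    c=optics.calibration(n); return c
def proj(c,P):
    P=np.atleast_2d(P); M=R.from_euler('xyz',c['attitude'],degrees=True).as_matrix()
    q=(P-c['position'])@M
    return np.c_[c['cx']+c['fx']*q[:,0]/-q[:,2], c['cy']+c['fy']*(-q[:,1])/-q[:,2]]
def back(c,uv,z):
    uv=np.atleast_2d(uv).astype(float); M=R.from_euler('xyz',c['attitude'],degrees=True).as_matrix()
    d=np.c_[(uv[:,0]-c['cx'])/c['fx'],-(uv[:,1]-c['cy'])/c['fy'],-np.ones(len(uv))]@M.T
    t=(z-c['position'][2])/d[:,2]
    return c['position']+d*t[:,None]
def crop(src,box,k,out,pts=None):
    im=cv2.imread(src) if isinstance(src,str) else src
    x0,y0,x1,y1=box
    o=cv2.resize(im[y0:y1,x0:x1],None,fx=k,fy=k,interpolation=cv2.INTER_CUBIC)
    for p in (pts if pts is not None else []):
        cv2.circle(o,(int((p[0]+.5-x0)*k),int((p[1]+.5-y0)*k)),2,(0,255,0),-1)
    cv2.imwrite(out,o)
E
python3 - <<'E'
from h import *
crop("pics/top0.png",(160,140,300,230),5.5,"pics/c_top.png")
crop("pics/side0.png",(205,110,365,245),4.4,"pics/c_side.png")
c=cam("top"); print(c['attitude'])
for n,uv,z in [("handle",(276,209),.034),("hopper",(188,168),.18),("knob",(184,203),.08),("panc",(273,186),.0),("base",(232,320),0)]:
    print(n,back(c,uv,z))
E
```

```text
[  8.6329614   -0.27736926 -90.80156091]
handle [[ 0.4709933  -0.17393255  0.034     ]]
hopper [[0.62918398 0.18771661 0.18      ]]
knob [[0.49770917 0.21989291 0.08      ]]
panc [[ 0.57795483 -0.16459574  0.        ]]
base [[0.0012609  0.02242999 0.        ]]
```

View pics/c_top.png

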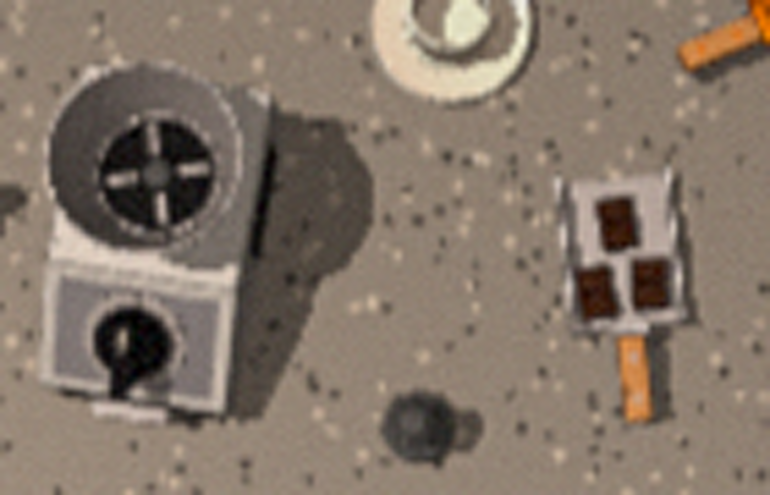

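View pics/c_side.png

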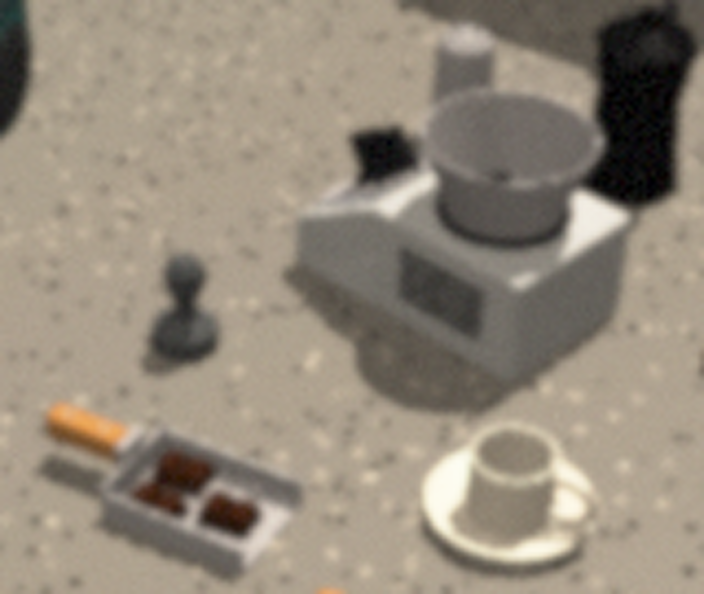

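```bash
cat > fit.py <<'E'
from h import *
from scipy.optimize import least_squares
ct,cs=cam("top"),cam("side")
T=lambda u,v:(ct,(160+u/5.5-.5,140+v/5.5-.5))
S=lambda u,v:(cs,(205+u/4.4-.5,110+v/4.4-.5))
mill=[((0,0,.18),T(145,156)),((-.17,.075,.053),T(40,385)),((-.17,-.075,.053),T(228,412)),((.08,-.075,.105),T(270,93)),
((.08,.075,.105),S(632,215)),((.08,-.075,.105),S(516,288)),((.08,-.075,0),S(510,386)),((-.17,-.075,.053),S(299,215)),((-.08,-.075,.105),S(378,213)),((0,0,.18),S(515,138))]
tray=[((.0625,.046,.024),T(560,182)),((.0625,-.046,.024),T(672,172)),((-.137,0,.046),T(638,420)),((-.0625,.046,.024),T(574,322)),((-.0625,-.046,.024),T(688,318)),
((.0625,-.046,0),S(238,575)),((.0625,.046,.024),S(302,487)),((-.0625,.046,.032),S(165,430)),((-.0625,-.046,.032),S(105,482)),((-.137,0,.046),S(55,408))]
def fit(cor,x0):
    P=np.array([c[0] for c in cor])
    def f(p):
        W=R.from_euler('z',p[2]).apply(P)+[p[0],p[1],0]
        return np.concatenate([proj(c[1][0],w)[0]-c[1][1] for c,w in zip(cor,W)])
    s=least_squares(f,x0,loss='soft_l1'); print(s.x,np.degrees(s.x[2])); print(np.round(f(s.x).reshape(-1,2),1).tolist()); return s.x
m=fit(mill,[.63,.19,0]); t=fit(tray,[.57,-.165,0])
np.savez('poses.npz',m=m,t=t)
def W(p,P): return R.from_euler('z',p[2]).apply(np.atleast_2d(P))+[p[0],p[1],0]
a=np.linspace(0,2*np.pi,25)
mp=np.r_[np.c_[.0735*np.cos(a),.0735*np.sin(a),a*0+.18],[[x,y,z] for x,z in((-.17,.053),(-.08,.105),(.08,.105)) for y in(-.075,.075)]]
tp=[[x,y,0.024 ] for x in(-.0625,.0625) for y in (-.046,.046)]+[[-.137,0,.046],[-.103,0,.046],[-.069,0,.046],[.0625,.046,0],[.0625,-.046,0]]
for n,c,b,k in(("top",ct,(160,140,300,230),5.5),("side",cs,(205,110,365,245),4.4)):
    crop(f"pics/{n}0.png",b,k,f"pics/f_{n}.png",np.r_[proj(c,W(m,mp)),proj(c,W(t,tp))])
# ft: knob
th=np.radians(30); k0=np.array([-.125,0,.053+.045*np.tan(th)]); n=np.array([-np.sin(th),0,np.cos(th)])
print("grip pt",W(t,[-.103,0,.034]),"hopper",W(m,[0,0,.18]),"knobgrip",W(m,k0+n*.037))
E
python3 fit.py
```

```text
[ 0.62866066  0.19711095 -0.17153334] -9.828136489232495
[[-0.2, 0.3], [-0.3, -0.1], [-0.3, 0.5], [0.9, -0.3], [1.1, 0.1], [1.3, 0.1], [0.3, 1.2], [-0.6, 0.4], [-0.9, -1.1], [-0.6, -0.5]]
[ 0.57838932 -0.16254737  0.06622203] 3.794243049575312
[[-0.0, -0.5], [0.2, -0.3], [0.3, -0.4], [-0.2, 1.8], [-0.2, 0.9], [0.3, 0.9], [0.3, -0.3], [0.5, -1.8], [-1.1, 1.2], [0.0, -0.1]]
grip pt [[ 0.47561508 -0.16936325  0.034     ]] hopper [[0.62866066 0.19711095 0.18      ]] knobgrip [[0.48726663 0.22160545 0.1110237 ]]
```

```bash
python3 - <<'E'
import cv2,numpy as np
a=cv2.imread('pics/f_top.png');b=cv2.imread('pics/f_side.png')
cv2.imwrite('pics/f_both.png',np.vstack([cv2.resize(a,(440,283)),cv2.resize(b,(440,371))])[:600])
E
```

```text
(no output)
```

View pics/f_top.png

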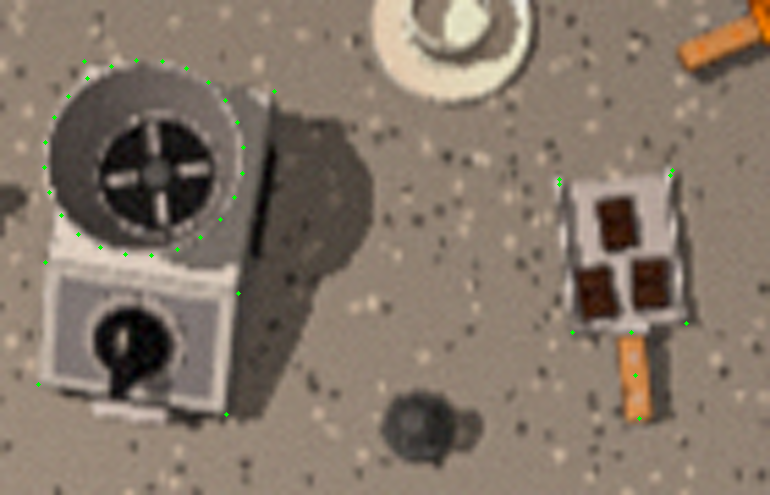

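View pics/f_side.png

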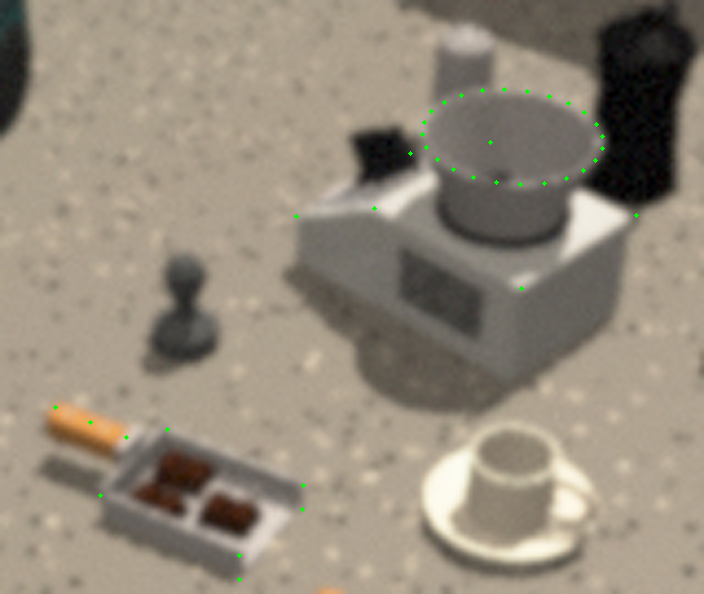

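Both overlays land within about 1 px, so the poses are good. Next come the planning helper and the pre-grasp target.

```bash
cat > plan.py <<'E'
from h import *
z=np.load('poses.npz'); m,t=z['m'],z['t']
def cur():
    o=ctrl.get_obs(); return o, o['position'], R.from_euler('xyz',o['tool_rot'],degrees=True)
def tool(psi,alpha,zs=1,roll=0):
    # alpha deg from vertical leaning forward in heading psi(rad)
    a=np.radians(alpha); x=np.array([np.sin(a)*np.cos(psi),np.sin(a)*np.sin(psi),-np.cos(a)])
    zz=zs*np.array([-np.sin(psi),np.cos(psi),0]); y=np.cross(zz,x)
    return R.from_matrix(np.c_[x,y,zz])*R.from_rotvec([roll,0,0])
def rel(Rt,grasp,back=0):
    """grasp: world pos of grasp pt; tcp is 5mm ahead"""
    o,p,Rc=cur(); tcp=np.array(grasp)+Rt.apply([.005-back,0,0])
    d=Rc.inv().apply(tcp-p)*1000; rv=(Rc.inv()*Rt).as_rotvec()
    print("t %.2f"%o['time_s'],"q",np.round(o['q'],1),"F",np.round(o['ft_force'],1),"gap %.1f"%(o['finger_gap']*1e3))
    print("shift",np.round(d,1),"rot",np.round(rv,3),"deg %.1f"%np.degrees(np.linalg.norm(rv)),"dist %.0f"%np.linalg.norm(d)); return d,rv
E
python3 - <<'E'
from plan import *
o,p,Rc=cur(); print(Rc.as_matrix().round(3))
c=cam('wrist'); print('cam in tool',Rc.inv().apply(c['position']-p).round(3))
q=o['q']
for s in(1,-1):
    F=R.from_euler('z',q[0],degrees=True)*R.from_euler('y',q[1]+q[2]+q[4]-90,degrees=True)*R.from_euler('x',s*q[5],degrees=True)
    print((F.inv()*Rc).as_rotvec(degrees=True).round(2))
g=np.array([.4756,-.1694,.034])
for zs in(1,-1):
    Rt=tool(t[2],40,zs); print(zs,'cam side up?',Rt.apply([0,np.sign(Rc.inv().apply(c['position']-p)[1]),0]).round(2)); rel(Rt,g,.12)
E
```

```text
[[-0.001  0.92   0.392]
 [ 0.002  0.392 -0.92 ]
 [-1.     0.    -0.002]]
cam in tool [-0.13  0.07 -0.  ]
[ 0.  0. -0.]
[-11.81  -0.    -0.  ]
1 cam side up? [-0.76 -0.05 -0.64]
t 0.15 q [-72.8   5.   78.6  -0.   96.5  -5.9] F [0.4 0.5 0.2] gap 85.7
shift [ 122.8  301.3 -231.6] rot [-2.651 -0.965 -0.166] deg 161.9 dist 399
-1 cam side up? [0.76 0.05 0.64]
t 0.15 q [-72.8   5.   78.6  -0.   96.5  -5.9] F [0.4 0.5 0.2] gap 85.7
shift [ 122.8  301.3 -231.6] rot [ 0.322 -0.119  0.692] deg 44.2 dist 399
```

```bash
python3 - <<'E'
from plan import *
ct=cam('top')
for n,uv in dict(jug=(344,208),tamper=(236,217),orange=(293,248),orange_h=(316,233)).items(): print(n,back(ct,uv,.04).round(3))
rel(tool(t[2],40,-1),[.4756,-.1694,.034],.2)
E
```

```text
jug [[ 0.471 -0.47   0.04 ]]
tamper [[0.438 0.001 0.04 ]]
orange [[ 0.302 -0.243  0.04 ]]
orange_h [[ 0.364 -0.344  0.04 ]]
t 0.15 q [-72.8   5.   78.6  -0.   96.5  -5.9] F [0.4 0.5 0.2] gap 85.7
shift [  61.5  252.8 -248.7] rot [ 0.322 -0.119  0.692] deg 44.2 dist 360
```

Call:
drive_tool(moves=[6, 25, -25, 0.032, -0.012, 0.069, 85, 12, 50, -50, 0.064, -0.024, 0.138, 85, 18, 75, -75, 0.096, -0.036, 0.207, 85, 24, 100, -100, 0.128, -0.048, 0.276, 85, 30, 126, -124, 0.161, -0.06, 0.346, 85], grip_force=100)

```text
time_s: 0.78
position: [0.2832, -0.3414, 0.2149]
tool_rot: [84.9, 69.8, 8.6]
ft_force: [-0.1, 0.3, -0.1]
finger_gap: 0.0851
```

```bash
python3 - <<'E'
from plan import *
rel(tool(t[2],40,-1),[.4756,-.1694,.034],.2)
E
```

```text
t 0.78 q [-71.8 -14.  101.8  19.9  88.7   4.7] F [-0.1  0.3 -0.1] gap 85.1
shift [  61.1   87.7 -144.6] rot [ 0.161 -0.058  0.343] deg 22.0 dist 180
```

Call:
drive_tool(moves=[12, 18, -29, 0.032, -0.012, 0.069, 85, 24, 35, -58, 0.064, -0.024, 0.138, 85, 37, 53, -87, 0.096, -0.036, 0.207, 85, 49, 70, -116, 0.128, -0.047, 0.274, 85, 61, 88, -145, 0.161, -0.058, 0.343, 85])

```text
time_s: 1.4
position: [0.3503, -0.1773, 0.1831]
tool_rot: [90.0, 50.0, 3.7]
ft_force: [-0.1, 0.4, 0.3]
finger_gap: 0.0849
```

```bash
python3 - <<'E'
from plan import *
rel(tool(t[2],40,-1),[.4756,-.1694,.034],0)
c=cam('wrist'); im=optics.snapshot('wrist')[:,:,::-1].copy()
P=R.from_euler('z',t[2]).apply([[-.137,.011,.046],[-.137,-.011,.046],[-.069,.011,.046],[-.069,-.011,.046],[-.103,0,.046],[-.0625,.046,.032],[-.0625,-.046,.032],[.0625,.046,.024],[.0625,-.046,.024]])+[t[0],t[1],0]
uv=proj(c,P); print(uv.round())
crop(im,(0,0,512,384),1.5,'pics/w1.png',uv)
E
```

```text
t 1.40 q [-65.  -36.2 125.4  37.9  77.2  17. ] F [-0.1  0.4  0.3] gap 84.9
shift [200.    0.4   0.3] rot [-0.001  0.001  0.   ] deg 0.0 dist 200
[[242. 192.]
 [267. 192.]
 [243. 129.]
 [265. 129.]
 [254. 159.]
 [209. 131.]
 [299. 131.]
 [215.  46.]
 [292.  46.]]
```

View pics/w1.png

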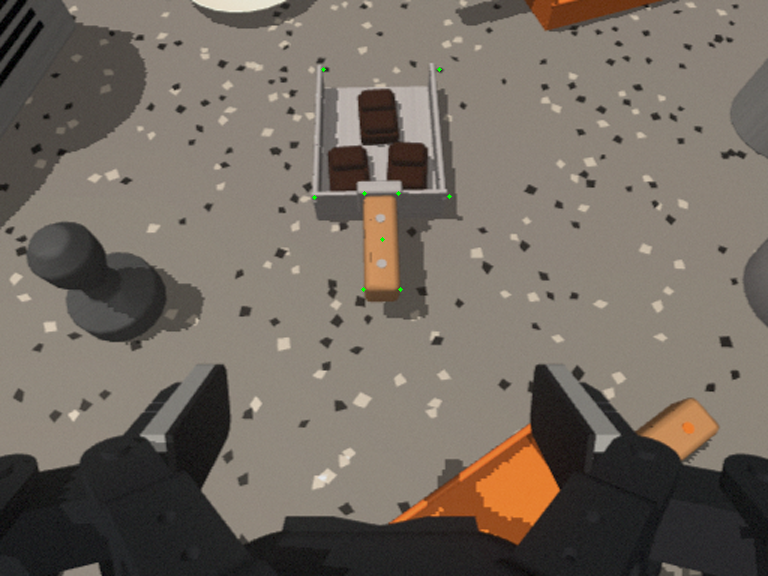

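The picture shows the beech handle at crop (381,245), between the jaws and on the prediction; the pan and three chunks are at (380,135). I will use a steeper tool (25° from vertical) to keep joint margin.

```bash
python3 - <<'E'
from plan import *
rel(tool(t[2],25,-1),[.4756,-.1694,.034],0.08)
E
```

```text
t 1.45 q [-64.9 -36.4 125.9  38.   77.3  17.1] F [-1.2  2.5 -3.3] gap 84.8
shift [120.1  22.2   6.1] rot [-0.001 -0.008 -0.261] deg 15.0 dist 122
```

```bash
python3 - <<'E'
from plan import *
rel(tool(t[2],40,-1),[.4756,-.1694,.034],0.2)
optics.snapshot('wrist')
rel(tool(t[2],40,-1),[.4756,-.1694,.034],0.2)
E
```

```text
t 1.45 q [-64.9 -36.4 125.9  38.   77.3  17.1] F [-1.2  2.5 -3.3] gap 84.8
shift [-2.5  2.7  5.3] rot [-0.002 -0.007  0.001] deg 0.4 dist 6
t 1.50 q [-65.  -36.3 125.7  37.8  77.3  17. ] F [-0.2 -0.5 -0.6] gap 84.9
shift [-1.6  2.6  3.2] rot [ 0.001 -0.005  0.004] deg 0.3 dist 4
```

Call:
drive_tool(moves=[25, 4, 0, 0, 0, -0.06, 85, 50, 8, 0, 0, 0, -0.13, 85, 80, 13, 0, 0, 0, -0.2, 85, 105, 17, 0, 0, 0, -0.24, 85, 122.6, 19.5, 0, 0, 0, -0.262, 85])

```text
time_s: 2.12
position: [0.4446, -0.1723, 0.1015]
tool_rot: [89.8, 65.2, 3.8]
ft_force: [0.3, 0.4, 0.1]
finger_gap: 0.085
```

Call:
drive_tool(moves=[0, 0, 0, 0, 0, 0, 85, 0, 0, 0, 0, 0, 0, 85])

```text
time_s: 2.38
position: [0.4434, -0.1726, 0.1023]
tool_rot: [89.8, 65.1, 3.7]
ft_force: [0.4, -0.3, -0.8]
finger_gap: 0.0852
```

```bash
python3 - <<'E'
from plan import *
rel(tool(t[2],25,-1),[.4756,-.1694,.034],0)
E
```

```text
t 2.38 q [-39.  -14.2 116.4  19.1  60.5  40.2] F [ 0.4 -0.3 -0.8] gap 85.2
shift [80.6  0.7 -1.1] rot [0.001 0.001 0.002] deg 0.2 dist 81
```

Call:
drive_tool(moves=[20, 0, 0, 0, 0, 0, 85, 42, 0.3, -0.5, 0, 0, 0, 85, 62, 0.5, -0.8, 0, 0, 0, 85, 76, 0.5, -1, 0, 0, 0, 85, 80, 0.5, -1, 0, 0, 0, 85])

```text
time_s: 3.0
position: [0.4771, -0.1691, 0.0293]
tool_rot: [89.9, 65.2, 3.7]
ft_force: [0.3, 0.5, 0.1]
finger_gap: 0.0849
```

Call:
drive_tool(moves=[0, 0, 0, 0, 0, 0, 60, 0, 0, 0, 0, 0, 0, 40, 0, 0, 0, 0, 0, 0, 28, 0, 0, 0, 0, 0, 0, 20, 0, 0, 0, 0, 0, 0, 15])

```text
time_s: 3.62
position: [0.4778, -0.1691, 0.0305]
tool_rot: [89.8, 65.1, 3.7]
ft_force: [-3.3, 1.4, 5.2]
finger_gap: 0.0208
```

Call:
drive_tool(moves=[0, 0, 0, 0, 0, 0, 10, 0, 0, 0, 0, 0, 0, 10])

```text
time_s: 3.88
position: [0.4778, -0.1691, 0.0305]
tool_rot: [89.8, 65.1, 3.7]
ft_force: [-3.4, -0.2, 5.8]
finger_gap: 0.0207
```

```bash
python3 - <<'E'
from plan import *
rel(tool(t[2],25,-1),[.4756,-.1694,.034],0)
im=optics.snapshot('wrist')[:,:,::-1]
crop(im,(0,0,512,384),1.5,'pics/w2.png')
E
```

```text
t 3.88 q [-35.4  -4.5 117.5  20.6  49.1  39.6] F [-3.4 -0.2  5.8] gap 20.7
shift [ 0.9 -0.5  0.1] rot [0.001 0.001 0.001] deg 0.1 dist 1
```

View pics/w2.png

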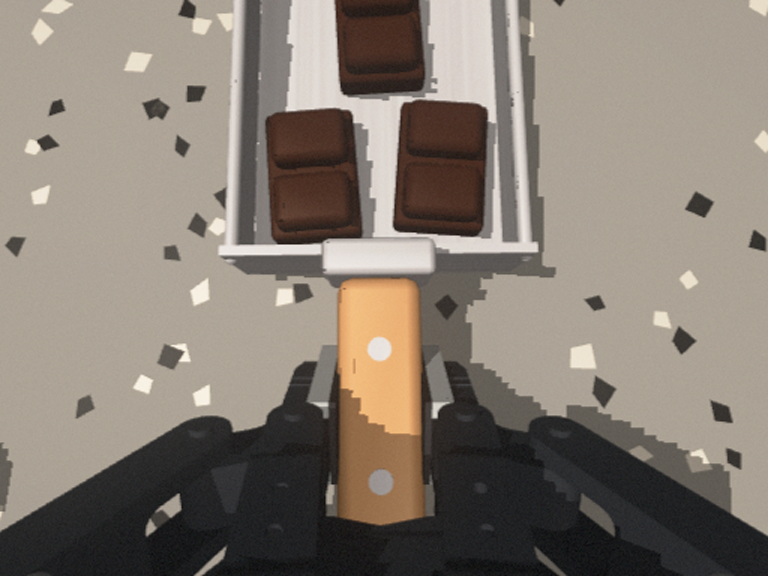

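The handle (crop (380,400)) is gripped at gap 20.7 mm, aligned with the jaws. All chunks are on the pan. Lifting straight up.

Call:
drive_tool(moves=[-4, 2, 0, 0, 0, 0, 10, -12, 5.5, 0, 0, 0, 0, 10, -25, 11.5, 0, 0, 0, 0, 10, -40, 18.5, 0, 0, 0, 0, 10, -54, 25, 0, 0, 0, 0, 10])

```text
time_s: 4.55
position: [0.4775, -0.169, 0.0905]
tool_rot: [89.8, 65.1, 3.6]
ft_force: [-0.2, 1.0, -2.7]
finger_gap: 0.0207
```

```bash
python3 - <<'E'
from plan import *
o,p,Rc=cur(); print(p,o['tool_rot'],o['ft_force'],o['finger_gap'])
im=optics.snapshot('wrist')[:,:,::-1]
crop(im,(0,0,512,384),1,'pics/w3.png')
im=optics.snapshot('side')[:,:,::-1]
crop(im,(205,110,365,245),3,'pics/s3.png')
E
```

```text
[ 0.47751886 -0.16899592  0.09053454] [89.77891002 65.10864231  3.63896396] [-0.19141894  1.02326658 -2.6597449 ] 0.02065222925645657
```

View pics/w3.png

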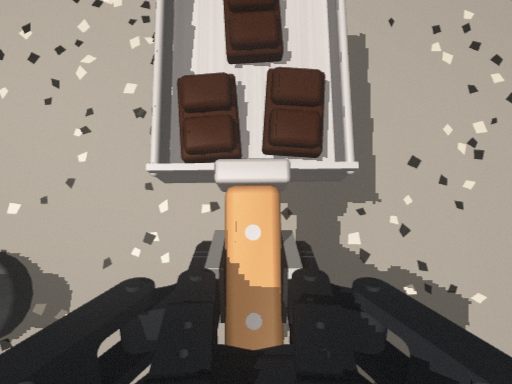

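View pics/s3.png

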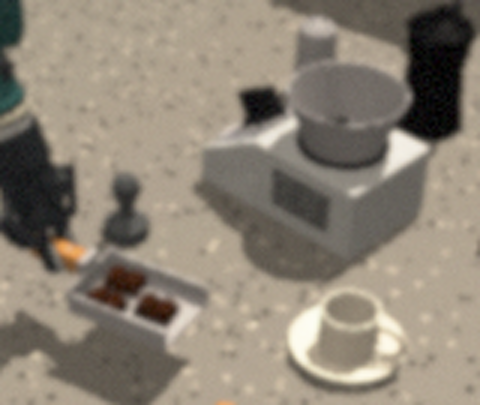

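```bash
cat >> plan.py <<'E'
H=np.array([m[0],m[1],0])
def pour(th,lipz,off,psi=np.radians(15),a0=24.9):
    u=np.array([np.cos(psi),np.sin(psi),0]); L=H+off*u+[0,0,lipz]
    a=np.radians(th); x=np.cos(a)*u-[0,0,np.sin(a)]; zz=np.sin(a)*u+[0,0,np.cos(a)]
    return tool(psi,a0-th,-1), L-.1655*x+.031*zz+0*zz
E
python3 - <<'E'
from plan import *
o,p,Rc=cur()
print("lift to .25:"); rel(Rc,p+[0,0,.155]-Rc.apply([.005,0,0]))
print('pour0'); rel(*pour(0,.215,-.03))
E
```

```text
lift to .25:
t 4.65 q [-35.4  -9.4 113.8  18.5  56.9  43.1] F [ 0.7 -0.7 -2.2] gap 20.7
shift [-140.3   65.8    0.7] rot [0. 0. 0.] deg 0.0 dist 155
pour0
t 4.65 q [-35.4  -9.4 113.8  18.5  56.9  43.1] F [ 0.7 -0.7 -2.2] gap 20.7
shift [-143.    49.6 -318. ] rot [-0.175  0.087 -0.003] deg 11.2 dist 352
```

Lift first, then swing over.

Call:
drive_tool(moves=[-18, 8.5, 0, 0, 0, 0, 10, -45, 21, 0, 0, 0, 0, 10, -75, 35, 0, 0, 0, 0, 10, -105, 49, 0, 0, 0, 0, 10, -130, 61, 0, 0, 0, 0, 10])

```text
time_s: 5.28
position: [0.4779, -0.1686, 0.2337]
tool_rot: [89.8, 65.1, 3.7]
ft_force: [-0.2, -0.2, -2.6]
finger_gap: 0.0208
```

```bash
python3 - <<'E'
from plan import *
rel(*pour(0,.215,-.03))
E
```

```text
t 5.28 q [-35.3 -15.4 101.9  16.   74.3  49.1] F [-0.2 -0.2 -2.6] gap 20.8
shift [ -13.6  -10.  -317.4] rot [-0.176  0.083  0.001] deg 11.2 dist 318
```

Call:
drive_tool(moves=[0, 0, -10, -0.005, 0.003, 0, 10, -1, -1, -30, -0.016, 0.008, 0, 10, -2, -1.5, -55, -0.03, 0.014, 0, 10, -4, -3, -85, -0.047, 0.022, 0, 10, -5, -4, -115, -0.063, 0.03, 0, 10])

```text
time_s: 5.9
position: [0.463, -0.0518, 0.2326]
tool_rot: [90.4, 65.4, 8.3]
ft_force: [0.5, 0.4, -2.7]
finger_gap: 0.021
```

```bash
python3 - <<'E'
from plan import *
rel(*pour(0,.215,-.03))
E
```

```text
t 5.90 q [-21.4 -22.2 106.8  12.4  74.   59.5] F [ 0.5  0.4 -2.7] gap 21.0
shift [  -4.9    9.4 -199.9] rot [-0.113  0.049  0.005] deg 7.1 dist 200
```

Call:
drive_tool(moves=[-1, 2, -30, -0.018, 0.008, 0, 10, -2, 3, -60, -0.036, 0.016, 0, 10, -3, 5, -90, -0.052, 0.023, 0, 10, -4, 6, -120, -0.07, 0.03, 0.002, 10, -5, 7.5, -150, -0.088, 0.038, 0.003, 10])

```text
time_s: 6.52
position: [0.4466, 0.0971, 0.24]
tool_rot: [89.9, 65.3, 13.3]
ft_force: [-0.1, -0.0, -3.2]
finger_gap: 0.0205
```

```bash
python3 - <<'E'
from plan import *
rel(*pour(0,.215,-.03))
E
```

```text
t 6.53 q [  1.9 -24.5 107.5   5.   72.8  77.9] F [-0.1 -0.  -3.2] gap 20.5
shift [  1.6   7.  -49.7] rot [-0.024  0.012  0.003] deg 1.5 dist 50
```

Call:
drive_tool(moves=[0, 2, -22, -0.01, 0.005, 0, 10, 1, 5, -38, -0.018, 0.009, 0.002, 10, 1.5, 7, -47, -0.022, 0.011, 0.003, 10, 1.5, 7, -49.5, -0.024, 0.012, 0.003, 10, 1.5, 7, -49.5, -0.024, 0.012, 0.003, 10])

```text
time_s: 7.15
position: [0.4439, 0.1446, 0.244]
tool_rot: [89.7, 64.9, 14.6]
ft_force: [0.5, 0.5, -3.1]
finger_gap: 0.0205
```

```bash
python3 - <<'E'
from plan import *
rel(*pour(0,.215,-.03))
for th,z in((15,.205),(25,.195),(50,.19)): print(th); rel(*pour(th,z,-.03))
for n,b,k in(("side",(205,60,365,245),3),("wrist",(0,0,512,384),1)):
    crop(optics.snapshot(n)[:,:,::-1],b,k,f'pics/{n}4.png')
E
```

```text
t 7.15 q [  9.7 -23.3 106.4   2.2  71.9  84.6] F [ 0.5  0.5 -3.1] gap 20.5
shift [ 1.7 -2.3 -2.9] rot [-0.001  0.003 -0.004] deg 0.3 dist 4
15
t 7.15 q [  9.7 -23.3 106.4   2.2  71.9  84.6] F [ 0.5  0.5 -3.1] gap 20.5
shift [-21.5  22.3  -2.8] rot [-0.001  0.003 -0.266] deg 15.2 dist 31
25
t 7.15 q [  9.7 -23.3 106.4   2.2  71.9  84.6] F [ 0.5  0.5 -3.1] gap 20.5
shift [-29.2  41.5  -2.8] rot [-0.002  0.003 -0.44 ] deg 25.2 dist 51
50
t 7.15 q [  9.7 -23.3 106.4   2.2  71.9  84.6] F [ 0.5  0.5 -3.1] gap 20.5
shift [-47.1 107.5  -2.8] rot [-0.002  0.002 -0.877] deg 50.2 dist 117
```

View pics/side4.png

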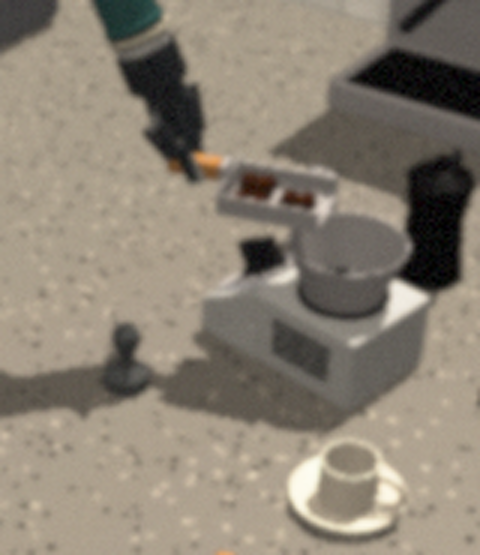

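View pics/wrist4.png

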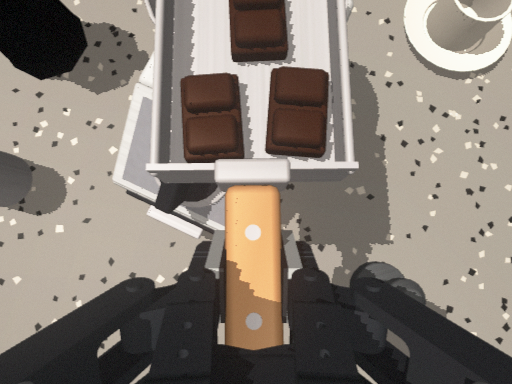

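Tray is level over the hopper's near rim, chunks in place. Tabulating the tilt.

```bash
cat >> plan.py <<'E'
def table(a,seq,psi=np.radians(15)):
    R0,g0=pour(*a,psi=psi); t0=g0+R0.apply([.005,0,0])
    for s in seq:
        R1,g1=pour(*s,psi=psi); t1=g1+R1.apply([.005,0,0])
        print(s,np.round(R0.inv().apply(t1-t0)*1e3,1),np.round((R0.inv()*R1).as_rotvec(),3))
E
python3 - <<'E'
from plan import *
rel(*pour(0,.215,-.03))
table((0,.215,-.03),[(4,.212,-.03),(9,.208,-.03),(14,.203,-.03),(19,.198,-.03),(22,.194,-.03)])
table((22,.194,-.03),[(24,.192,-.03),(26,.19,-.03),(28,.188,-.03),(30,.187,-.03),(32,.186,-.03)])
table((32,.186,-.03),[(34,.185,-.03),(36,.185,-.03),(38,.185,-.03),(40,.185,-.03),(42,.185,-.03)])
table((42,.185,-.03),[(45,.185,-.03),(48,.185,-.03),(51,.185,-.03),(54,.185,-.03),(56,.185,-.03)])
E
```

```text
t 7.25 q [  9.6 -23.3 106.4   2.2  71.9  84.6] F [-1.4 -0.2 -3. ] gap 20.9
shift [ 2.  -2.7 -3.3] rot [-0.002  0.003 -0.005] deg 0.4 dist 5
(4, 0.212, -0.03) [-6.6  5.5  0. ] [ 0.   -0.   -0.07]
(9, 0.208, -0.03) [-13.9  13.3   0. ] [-0.     0.    -0.157]
(14, 0.203, -0.03) [-19.5  21.5   0. ] [-0.     0.    -0.244]
(19, 0.198, -0.03) [-24.1  30.5   0. ] [ 0.     0.    -0.332]
(22, 0.194, -0.03) [-25.5  35.9   0. ] [-0.     0.    -0.384]
(24, 0.192, -0.03) [-2.7  3.2  0. ] [-0.     0.    -0.035]
(26, 0.19, -0.03) [-5.3  6.6 -0. ] [ 0.    0.   -0.07]
(28, 0.188, -0.03) [-7.8 10.1 -0. ] [-0.     0.    -0.105]
(30, 0.187, -0.03) [-11.2  13.9   0. ] [-0.   -0.   -0.14]
(32, 0.186, -0.03) [-14.4  17.8   0. ] [ 0.     0.    -0.175]
(34, 0.185, -0.03) [-3.7  3.4 -0. ] [-0.    -0.    -0.035]
(36, 0.185, -0.03) [-8.3  6.9 -0. ] [ 0.    0.   -0.07]
(38, 0.185, -0.03) [-12.8  10.6  -0. ] [ 0.    -0.    -0.105]
(40, 0.185, -0.03) [-17.2  14.4  -0. ] [ 0.   -0.   -0.14]
(42, 0.185, -0.03) [-21.4  18.3  -0. ] [ 0.     0.    -0.175]
(45, 0.185, -0.03) [-7.  5.  0.] [ 0.     0.    -0.052]
(48, 0.185, -0.03) [-13.8  10.5   0. ] [ 0.    -0.    -0.105]
(51, 0.185, -0.03) [-20.3  16.2  -0. ] [ 0.     0.    -0.157]
(54, 0.185, -0.03) [-26.5  22.3   0. ] [ 0.    -0.    -0.209]
(56, 0.185, -0.03) [-30.4  26.5   0. ] [ 0.     0.    -0.244]
```

Call:
drive_tool(moves=[-5.6, 3.5, -1.5, 0, 0, -0.07, 10, -12.5, 11, -3, 0, 0, -0.157, 10, -18, 19, -3, 0, 0, -0.247, 10, -22.4, 28, -3, 0, 0, -0.335, 10, -23.8, 33.4, -3, 0, 0, -0.388, 10])

```text
time_s: 7.88
position: [0.4644, 0.1525, 0.2811]
tool_rot: [87.4, 87.0, 12.1]
ft_force: [-0.1, -0.1, -2.8]
finger_gap: 0.0206
```

```bash
python3 - <<'E'
from plan import *
rel(*pour(22,.194,-.03))
for n,b,k in(("side",(205,60,365,245),3),):
    crop(optics.snapshot(n)[:,:,::-1],b,k,f'pics/{n}5.png')
E
```

```text
t 7.88 q [11.5 -5.2 84.7  0.  97.5 86.7] F [-0.1 -0.1 -2.8] gap 20.6
shift [ 1.3 -1.4 -0.6] rot [-0.004  0.003 -0.001] deg 0.3 dist 2
```

View pics/side5.png

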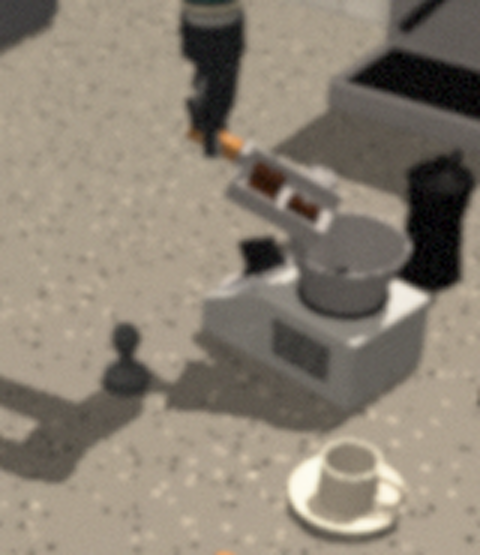

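Call:
drive_tool(moves=[-2.7, 3.2, 0, 0, 0, -0.035, 10, -5, 6, 0, 0, 0, -0.07, 10, -7.5, 9.5, 0, 0, 0, -0.105, 10, -10.7, 13.3, 0, 0, 0, -0.14, 10, -13.8, 17, 0, 0, 0, -0.175, 10])

```text
time_s: 8.55
position: [0.4792, 0.1566, 0.2952]
tool_rot: [-88.9, 83.0, -164.1]
ft_force: [-0.5, -0.2, -2.6]
finger_gap: 0.0207
```

```bash
python3 - <<'E'
from plan import *
rel(*pour(32,.186,-.03))
for n,b,k in(("side",(205,60,365,245),3),):
    crop(optics.snapshot(n)[:,:,::-1],b,k,f'pics/{n}6.png')
E
```

```text
t 8.55 q [ 11.9   3.7  74.5  -0.5 108.7  87. ] F [-0.5 -0.2 -2.6] gap 20.7
shift [ 0.1  0.3 -0.4] rot [-0.004  0.002 -0.002] deg 0.3 dist 1
```

View pics/side6.png

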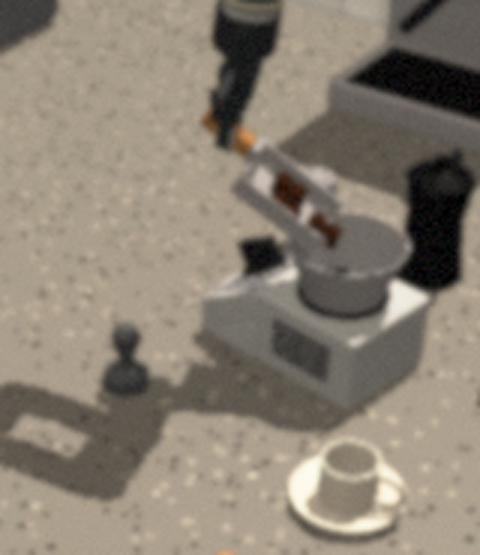

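Sliding has begun: chunk3 is at the lip, crop (325,230). Hold here and let them slide.

Call:
drive_tool(moves=[0, 0, 0, 0, 0, 0, 10, 0, 0, 0, 0, 0, 0, 10, -3.7, 3.4, 0, 0, 0, -0.035, 10])

```text
time_s: 8.98
position: [0.4817, 0.1579, 0.2991]
tool_rot: [-89.1, 81.0, -164.3]
ft_force: [-0.7, -0.3, -0.8]
finger_gap: 0.0204
```

```bash
python3 - <<'E'
from plan import *
rel(*pour(34,.185,-.03))
for n,b,k in(("side",(205,60,365,245),3),):
    crop(optics.snapshot(n)[:,:,::-1],b,k,f'pics/{n}7.png')
E
```

```text
t 8.97 q [ 12.1   5.5  72.4  -0.6 111.1  87.1] F [-0.7 -0.3 -0.8] gap 20.4
shift [0.5 1.6 0.1] rot [-0.003  0.002 -0.002] deg 0.2 dist 2
```

View pics/side7.png

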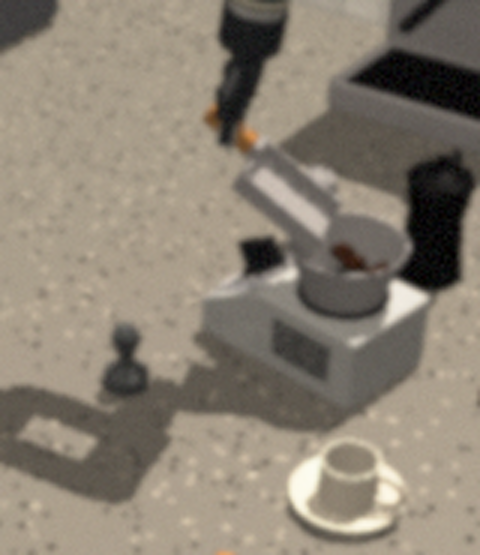

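Call:
drive_tool(moves=[-4.5, 3.5, 0, 0, 0, -0.035, 10, -9, 7.2, 0, 0, 0, -0.07, 10, -13.5, 11, 0, 0, 0, -0.105, 10, -17.7, 15, 0, 0, 0, -0.14, 10, -17.7, 15, 0, 0, 0, -0.14, 10])

```text
time_s: 9.65
position: [0.4998, 0.1627, 0.3131]
tool_rot: [-89.5, 73.0, -164.7]
ft_force: [-0.4, -0.8, -2.1]
finger_gap: 0.0209
```

```bash
python3 - <<'E'
from plan import *
rel(*pour(42,.185,-.03))
for n,b,k in(("side",(265,90,365,200),5),("wrist",(0,0,512,384),1),("top",(150,130,250,230),5)):
    crop(optics.snapshot(n)[:,:,::-1],b,k,f'pics/{n}8.png')
E
```

```text
t 9.65 q [ 12.4  13.5  62.8  -1.  120.8  87.1] F [-0.4 -0.8 -2.1] gap 20.9
shift [-0.7 -0.6  0.1] rot [-0.003  0.002 -0.001] deg 0.2 dist 1
```

View pics/side8.png

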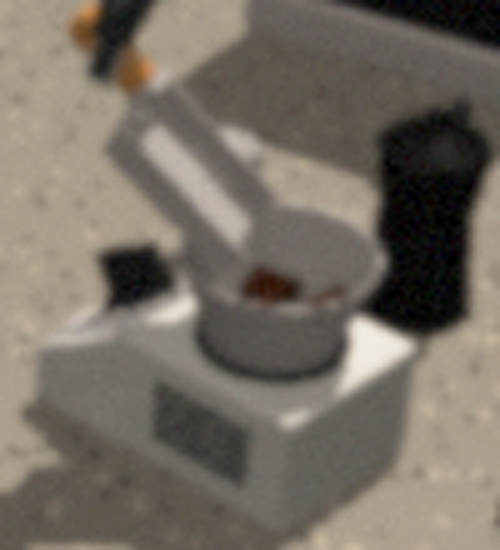

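View pics/wrist8.png

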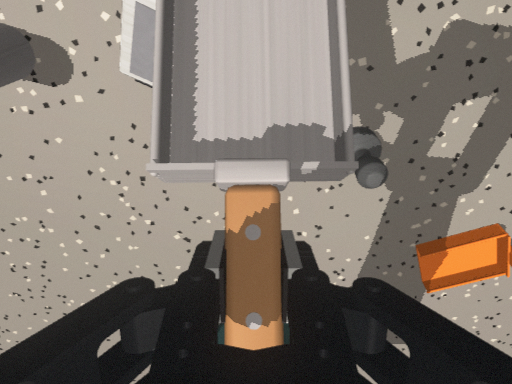

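View pics/top8.png

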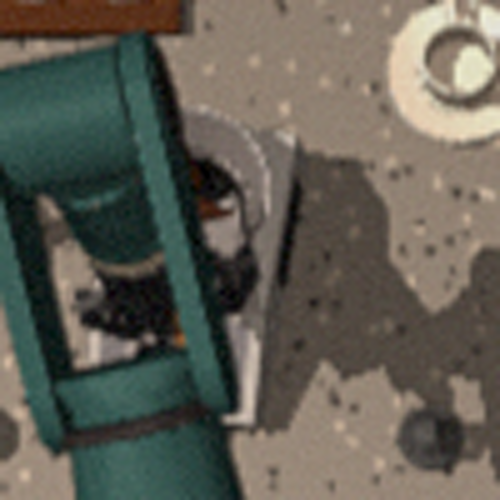

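The tray is empty and chunks show in the hopper at side crop (275,285). Back out, levelling.

```bash
python3 - <<'E'
from plan import *
table((42,.185,-.03),[(40,.195,-.032),(34,.21,-.04),(28,.225,-.05),(21,.235,-.055),(14,.24,-.06)])
table((14,.24,-.06),[(7,.24,-.065),(0,.24,-.07)])
E
```

```text
(40, 0.195, -0.032) [-4.1 -8.  -0. ] [0.    0.    0.035]
(34, 0.21, -0.04) [ -1.  -28.5   0. ] [-0.   -0.    0.14]
(28, 0.225, -0.05) [  3.6 -49.3  -0. ] [-0.     0.     0.244]
(21, 0.235, -0.055) [ 14.8 -62.7  -0. ] [-0.     0.     0.367]
(14, 0.24, -0.06) [ 31.5 -72.4   0. ] [-0.     0.     0.489]
(7, 0.24, -0.065) [ 16.5 -15.2  -0. ] [ 0.    -0.     0.122]
(0, 0.24, -0.07) [ 34.  -28.2  -0. ] [ 0.    -0.     0.244]
```

Call:
drive_tool(moves=[-4, -8, 0, 0, 0, 0.035, 10, -1, -28, 0, 0, 0, 0.14, 10, 3.5, -49, 0, 0, 0, 0.244, 10, 15, -63, 0, 0, 0, 0.367, 10, 31.5, -72, 0, 0, 0, 0.489, 10])

```text
time_s: 10.42
position: [0.4229, 0.1424, 0.3056]
tool_rot: [89.2, 78.7, 14.1]
ft_force: [0.9, 0.4, -1.1]
finger_gap: 0.0206
```

Call:
drive_tool(moves=[16.5, -15, 0, 0, 0, 0.122, 10, 34, -28, 0, 0, 0, 0.244, 10])

```text
time_s: 10.68
position: [0.4023, 0.1369, 0.2657]
tool_rot: [89.6, 64.8, 14.6]
ft_force: [0.4, 0.3, -1.7]
finger_gap: 0.0208
```

```bash
python3 - <<'E'
from plan import *
rel(*pour(0,.24,-.07))
for n,b,k in(("side",(265,90,365,200),5),("wrist",(0,0,512,384),1),("top",(150,130,250,230),5)):
    crop(optics.snapshot(n)[:,:,::-1],b,k,f'pics/{n}9.png')
E
```

```text
t 10.68 q [  9.6 -29.7 107.8   2.2  76.7  84.6] F [ 0.4  0.3 -1.7] gap 20.8
shift [-0.3  1.1  0.4] rot [-0.001  0.003 -0.005] deg 0.4 dist 1
```

View pics/side9.png

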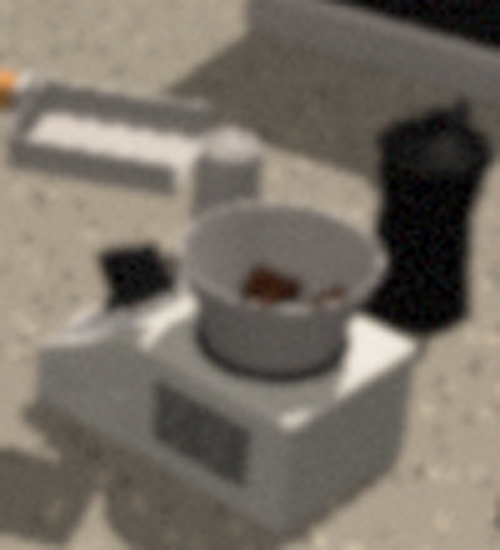

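View pics/top9.png

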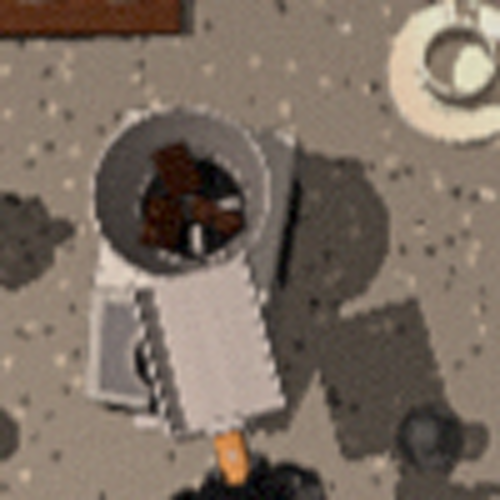

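View pics/wrist9.png

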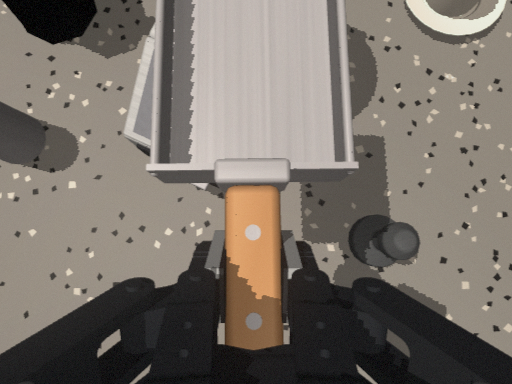

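All three chunks lie in the hopper at top crop (175,165), (160,220), (215,215), and the tray is empty. Return to the original spot.

```bash
cat >> plan.py <<'E'
R0=R.from_euler('xyz',[89.8,65.1,3.7],degrees=True)
def to(tcp,Rt=R0): return rel(Rt,np.array(tcp)-Rt.apply([.005,0,0]))
E
python3 - <<'E'
from plan import *
to([.4775,-.169,.24])
E
```

```text
t 10.82 q [  9.6 -29.5 107.9   2.1  77.1  84.7] F [ 0.2 -0.4 -1.2] gap 20.5
shift [ 19.4 -13.  315. ] rot [ 0.174 -0.08   0.005] deg 11.0 dist 316
```

Call:
drive_tool(moves=[1, -0.5, 15, 0.008, -0.004, 0, 10, 3, -2, 45, 0.025, -0.011, 0, 10, 5, -3, 80, 0.044, -0.02, 0, 10, 7, -5, 120, 0.066, -0.03, 0.002, 10, 10, -6.5, 160, 0.088, -0.04, 0.002, 10])

```text
time_s: 11.45
position: [0.4455, -0.0201, 0.2583]
tool_rot: [89.5, 64.7, 8.8]
ft_force: [-0.1, 0.5, -2.4]
finger_gap: 0.0204
```

```bash
python3 - <<'E'
from plan import *
to([.4775,-.169,.24])
E
```

```text
t 11.45 q [-17.6 -26.1 106.6  11.2  76.9  62.7] F [-0.1  0.5 -2.4] gap 20.4
shift [ 20.3  -1.2 152. ] rot [ 0.087 -0.038 -0.006] deg 5.4 dist 153
```

Call:
drive_tool(moves=[6, 0, 40, 0.023, -0.01, -0.002, 10, 11, -1, 80, 0.046, -0.02, -0.003, 10, 16, -1, 115, 0.066, -0.028, -0.004, 10, 19, -1, 142, 0.08, -0.036, -0.006, 10, 20, -1, 151, 0.086, -0.038, -0.006, 10])

```text
time_s: 12.08
position: [0.4768, -0.1686, 0.2382]
tool_rot: [89.8, 65.2, 3.7]
ft_force: [-0.4, 0.3, -1.2]
finger_gap: 0.0209
```

Call:
drive_tool(moves=[0, 0, 0, 0, 0, 0, 10, 0, 0, 0, 0, 0, 0, 10])

```text
time_s: 12.32
position: [0.4753, -0.1653, 0.2368]
tool_rot: [90.0, 65.3, 4.0]
ft_force: [-0.6, -0.2, -2.0]
finger_gap: 0.021
```

```bash
python3 - <<'E'
from plan import *
to([.4778,-.1691,.05])
E
```

```text
t 12.32 q [-35.2 -15.9 101.8  15.9  74.9  49.2] F [-0.6 -0.2 -2. ] gap 21.0
shift [170.6 -76.1   4. ] rot [ 0.001 -0.002  0.003] deg 0.2 dist 187
```

Call:
drive_tool(moves=[25, -11, 0, 0, 0, 0, 10, 65, -29, 1, 0, 0, 0.003, 10, 110, -49, 1, 0, 0, 0.003, 10, 145, -65, 2, 0, 0, 0.003, 10, 168, -75, 2, 0, 0, 0.003, 10])

```text
time_s: 12.95
position: [0.4762, -0.166, 0.0501]
tool_rot: [90.2, 65.2, 4.3]
ft_force: [0.3, -0.8, -1.4]
finger_gap: 0.0205
```

Call:
drive_tool(moves=[0, 0, 0, 0, 0, 0, 10, 0, 0, 0, 0, 0, 0, 10])

```text
time_s: 13.2
position: [0.4782, -0.1678, 0.0539]
tool_rot: [89.8, 65.0, 3.8]
ft_force: [0.1, -0.1, -1.3]
finger_gap: 0.0208
```

```bash
python3 - <<'E'
from plan import *
to([.4778,-.1691,.0315])
E
```

```text
t 13.20 q [-35.3  -6.6 116.3  19.8  52.1  41. ] F [ 0.1 -0.1 -1.3] gap 20.8
shift [20.1 -9.9  1.2] rot [ 0.002 -0.001 -0.002] deg 0.1 dist 22
```

Call:
drive_tool(moves=[4, -2, 0, 0, 0, 0, 10, 9, -4, 0, 0, 0, 0, 10, 13, -6, 1, 0, 0, 0, 10, 16, -7.5, 1, 0, 0, 0, 10, 17, -8, 1, 0, 0, 0, 10])

```text
time_s: 13.82
position: [0.4768, -0.1686, 0.0328]
tool_rot: [90.1, 65.2, 4.0]
ft_force: [-0.3, 0.0, -1.8]
finger_gap: 0.0206
```

Call:
drive_tool(moves=[1, -0.5, 0, 0, 0, 0, 10, 2, -1, 0, 0, 0, 0, 10, 2, -1, 0, 0, 0, 0, 10])

```text
time_s: 14.2
position: [0.477, -0.1687, 0.031]
tool_rot: [90.0, 65.1, 4.0]
ft_force: [-0.8, 0.7, -1.4]
finger_gap: 0.0207
```

Call:
drive_tool(moves=[0.5, 0, 0, 0, 0, 0, 10, 1, -0.5, 0, 0, 0, 0, 10, 1, -0.5, 0, 0, 0, 0, 10])

```text
time_s: 14.58
position: [0.4773, -0.1688, 0.0305]
tool_rot: [90.0, 65.1, 3.9]
ft_force: [-1.5, 0.0, 2.1]
finger_gap: 0.0211
```

Contact (force went from −1.4 to +2.1 N). Release: the fingers open symmetrically.

Call:
drive_tool(moves=[0, 0, 0, 0, 0, 0, 30, 0, 0, 0, 0, 0, 0, 45, 0, 0, 0, 0, 0, 0, 65, 0, 0, 0, 0, 0, 0, 85, 0, 0, 0, 0, 0, 0, 85])

```text
time_s: 15.2
position: [0.4769, -0.1687, 0.0299]
tool_rot: [90.0, 65.1, 4.0]
ft_force: [0.4, 0.5, -0.6]
finger_gap: 0.085
```

Call:
drive_tool(moves=[-10, 0, 0, 0, 0, 0, 85, -35, 0, 0, 0, 0, 0, 85, -65, 0, 0, 0, 0, 0, 85, -95, 0, 0, 0, 0, 0, 85, -125, 0, 0, 0, 0, 0, 85])

```text
time_s: 15.82
position: [0.4239, -0.1723, 0.1449]
tool_rot: [89.9, 65.1, 3.9]
ft_force: [1.1, -0.6, 0.1]
finger_gap: 0.085
```

```bash
python3 - <<'E'
from plan import *
o,p,Rc=cur(); print(p,o['finger_gap'],o['q'].round(1))
for n,b,k in(("side",(205,60,365,245),3),("top",(150,130,300,230),5)):
    crop(optics.snapshot(n)[:,:,::-1],b,k,f'pics/{n}10.png')
# knob
th=np.radians(30); k0=np.array([-.125,0,.053+.045*np.tan(th)]); n=np.array([-np.sin(th),0,np.cos(th)])
K=R.from_euler('z',m[2]).apply(k0+n*.037)+H; print(K)
Rt=tool(m[2],30,1); print((Rt).apply([1,0,0]))
rel(Rt,K,.12)
E
```

```text
[ 0.42386436 -0.17234147  0.14488339] 0.08496732388079385 [-41.1 -19.1 114.9  18.8  67.3  40.2]
[0.48726663 0.22160545 0.1110237 ]
[ 0.4926621  -0.08534669 -0.8660254 ]
t 15.93 q [-41.2 -19.3 114.7  18.9  67.1  40.2] F [-0.1 -0.7  0.2] gap 85.0
shift [ -45.    57.1 -403.7] rot [-2.921 -0.121 -0.155] deg 167.7 dist 410
```

View pics/side10.png

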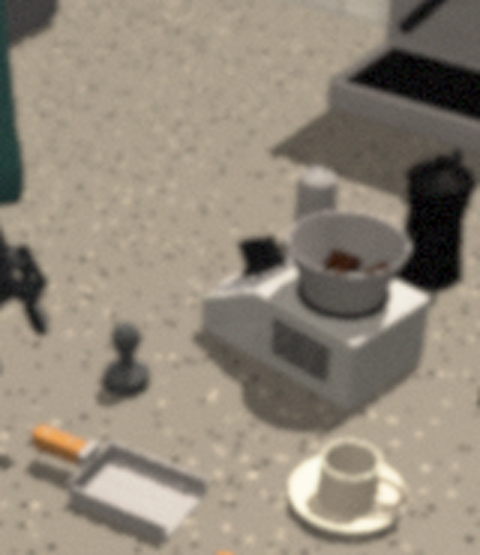

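View pics/top10.png

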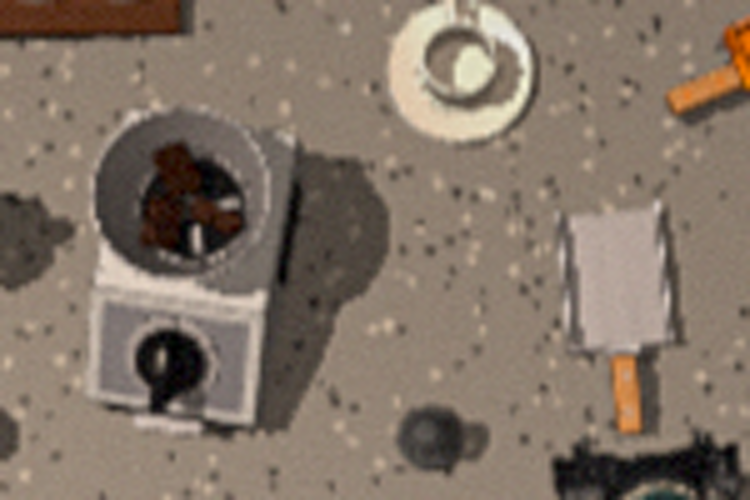

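The tray stands flat and empty on its spot; the knob is at top crop (170,360). Moving to the knob in stages, rotating the jaws as I go.

Call:
drive_tool(moves=[-14, 8, -8, -0.17, -0.007, -0.009, 85, -30, 16, -25, -0.34, -0.014, -0.018, 85, -45, 24, -50, -0.51, -0.021, -0.027, 85, -55, 30, -80, -0.68, -0.028, -0.036, 85, -62, 34, -110, -0.85, -0.035, -0.045, 85])

```text
time_s: 16.55
position: [0.4216, -0.0614, 0.2137]
tool_rot: [34.6, 66.5, -3.1]
ft_force: [0.5, 0.5, 0.4]
finger_gap: 0.0851
```

```bash
cat >> plan.py <<'E'
_th=np.radians(30); _k0=np.array([-.125,0,.053+.045*np.tan(_th)]); _n=np.array([-np.sin(_th),0,np.cos(_th)])
K=R.from_euler('z',m[2]).apply(_k0+_n*.037)+H
RK=tool(m[2],30,1)
E
python3 - <<'E'
from plan import *
rel(RK,K,.12)
E
```

```text
t 16.55 q [-21.2 -27.9 112.2   7.4  73.3  15.8] F [0.5 0.5 0.4] gap 85.1
shift [ 1.000e-01  2.369e+02 -1.724e+02] rot [-2.066 -0.09  -0.119] deg 118.7 dist 293
```

Call:
drive_tool(moves=[0, 25, -18, -0.17, -0.007, -0.01, 85, 0, 50, -36, -0.34, -0.015, -0.02, 85, 0, 75, -55, -0.51, -0.022, -0.03, 85, 0, 100, -73, -0.68, -0.03, -0.039, 85, 0, 125, -91, -0.85, -0.037, -0.049, 85])

```text
time_s: 17.18
position: [0.4267, 0.0936, 0.2116]
tool_rot: [-20.7, 64.8, -10.2]
ft_force: [-0.2, 0.1, 0.6]
finger_gap: 0.0856
```

```bash
python3 - <<'E'
from plan import *
rel(RK,K,.12)
E
```

```text
t 17.18 q [ 11.3 -25.3 111.3  -9.6  70.6   2.2] F [-0.2  0.1  0.6] gap 85.6
shift [ -7.9 134.3  30.3] rot [-1.215 -0.054 -0.071] deg 69.8 dist 138
```

Call:
drive_tool(moves=[-1, 20, 4, -0.175, -0.008, -0.01, 85, -2, 40, 8, -0.35, -0.016, -0.02, 85, -4, 60, 13, -0.525, -0.023, -0.03, 85, -5, 80, 18, -0.7, -0.031, -0.041, 85, -6, 100, 23, -0.87, -0.039, -0.051, 85])

```text
time_s: 17.8
position: [0.4305, 0.1959, 0.2112]
tool_rot: [-71.5, 61.3, -11.2]
ft_force: [0.4, 0.5, -0.6]
finger_gap: 0.0849
```

```bash
python3 - <<'E'
from plan import *
rel(RK,K,.12)
E
```

```text
t 17.80 q [ 29.4 -18.6 107.9 -19.5  69.3 -27.4] F [ 0.4  0.5 -0.6] gap 84.9
shift [-2.8 17.  31.1] rot [-0.344 -0.015 -0.02 ] deg 19.8 dist 36
```

Call:
drive_tool(moves=[-1, 5, 10, -0.11, -0.005, -0.006, 85, -2, 10, 20, -0.22, -0.01, -0.012, 85, -2.5, 15, 28, -0.31, -0.013, -0.018, 85, -3, 17, 31, -0.344, -0.015, -0.02, 85, -3, 17, 31, -0.344, -0.015, -0.02, 85])

```text
time_s: 18.42
position: [0.4308, 0.2305, 0.2115]
tool_rot: [-89.7, 60.0, -9.9]
ft_force: [-1.4, -0.4, 0.2]
finger_gap: 0.0848
```

```bash
python3 - <<'E'
from plan import *
c=cam('wrist'); im=optics.snapshot('wrist')[:,:,::-1]
rel(RK,K,.12)
Rm=R.from_euler('z',m[2]); ax=np.array([np.cos(_th),0,np.sin(_th)]) 
P=[_k0+_n*.047+ax*a+np.array([0,b,0]) for a in(-.03,.03) for b in(-.008,.008)]+[[-.17,.075,.053],[-.17,-.075,.053],[-.08,.075,.105],[-.08,-.075,.105]]
P=Rm.apply(P)+H
crop(im,(0,0,512,384),1.5,'pics/w11.png',proj(c,P)); print(proj(c,P).round())
E
```

```text
t 18.48 q [ 34.2 -16.2 106.4 -21.9  68.7 -41.3] F [ 0.1 -0.6  0.9] gap 85.4
shift [0.7 1.  1. ] rot [-0.008 -0.001  0.   ] deg 0.4 dist 2Traceback (most recent call last):
  File "<stdin>", line 4, in <module>
NameError: name '_th' is not defined
```

```bash
python3 - <<'E'
from plan import *
from plan import _th,_k0,_n
c=cam('wrist'); im=optics.snapshot('wrist')[:,:,::-1]
rel(RK,K,.12)
Rm=R.from_euler('z',m[2]); ax=np.array([np.cos(_th),0,np.sin(_th)]) 
P=[_k0+_n*.047+ax*a+np.array([0,b,0]) for a in(-.03,.03) for b in(-.008,.008)]+[[-.17,.075,.053],[-.17,-.075,.053],[-.08,.075,.105],[-.08,-.075,.105]]
P=Rm.apply(P)+H
crop(im,(0,0,512,384),1.5,'pics/w11.png',proj(c,P)); print(proj(c,P).round())
E
```

```text
t 18.52 q [ 34.2 -16.2 106.4 -21.9  68.7 -41.3] F [-0.2  0.  -0.1] gap 85.1
shift [0.8 1.2 1.1] rot [-0.008 -0.001  0.001] deg 0.5 dist 2
[[242. 147.]
 [265. 147.]
 [243. 228.]
 [265. 228.]
 [346. 110.]
 [160. 112.]
 [338. 230.]
 [170. 231.]]
```

View pics/w11.png

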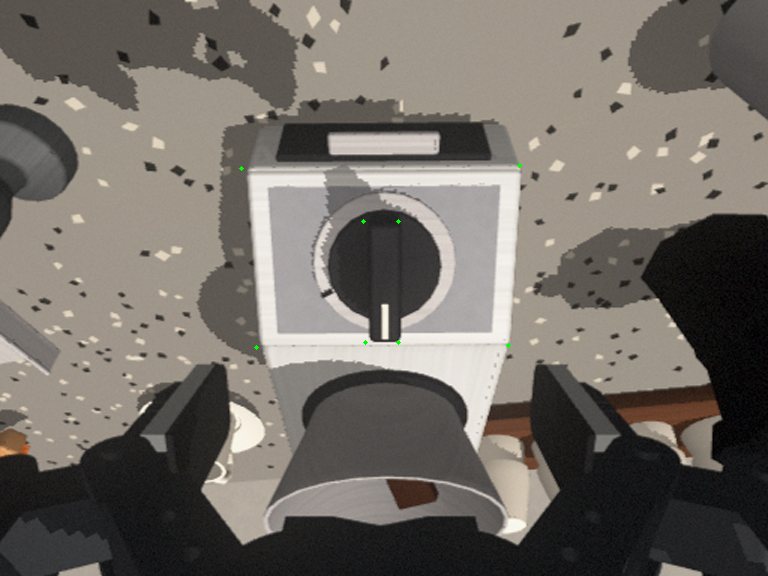

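The knob bar is at crop (385,280), about 2 mm to image right (+tool z) of the prediction, and aligned with the jaws. Approach with that correction.

Call:
drive_tool(moves=[25, 0.5, 1, -0.004, 0, 0, 85, 55, 1, 2, -0.008, 0, 0, 85, 85, 1, 3, -0.008, 0, 0, 80, 108, 1, 3, -0.008, 0, 0, 70, 117, 1, 3, -0.008, 0, 0, 60], grip_force=50)

```text
time_s: 19.15
position: [0.4882, 0.2225, 0.1087]
tool_rot: [-90.2, 60.1, -10.1]
ft_force: [-0.2, -0.7, -0.5]
finger_gap: 0.0597
```

Call:
drive_tool(moves=[0, 0, 0, 0, 0, 0, 60, 0, 0, 0, 0, 0, 0, 55])

```text
time_s: 19.4
position: [0.4889, 0.2239, 0.1117]
tool_rot: [-89.9, 59.9, -9.7]
ft_force: [0.9, 0.7, -0.3]
finger_gap: 0.0552
```

```bash
python3 - <<'E'
from plan import *
rel(RK,K,.0)
c=cam('wrist'); im=optics.snapshot('wrist')[:,:,::-1]
crop(im,(0,0,512,384),1.5,'pics/w12.png')
E
```

```text
t 19.40 q [ 29.   -5.9 109.9 -22.9  53.9 -41.2] F [ 0.9  0.7 -0.3] gap 55.2
shift [ 5.   1.4 -2.5] rot [0.    0.001 0.002] deg 0.2 dist 6
```

View pics/w12.png

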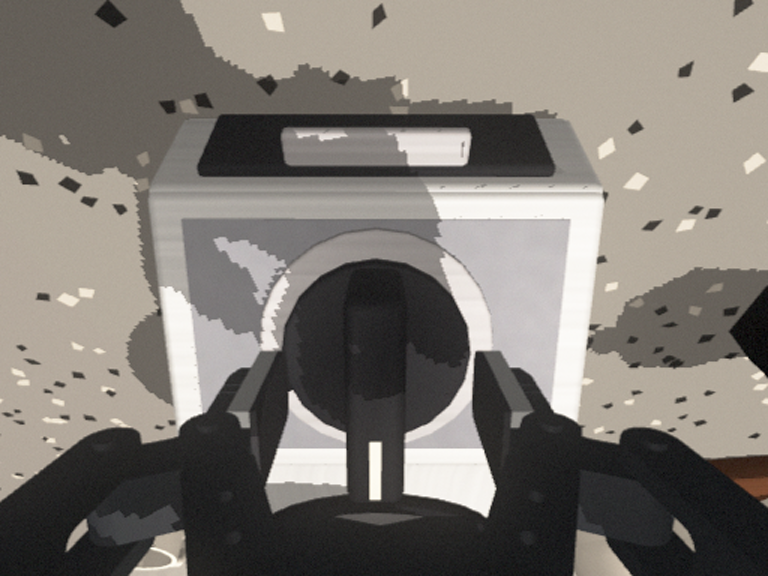

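Bar centre is at crop x 376 against jaw centre 381, so shift −1 mm in z, advance 3 mm and close.

Call:
drive_tool(moves=[1.5, 0.5, -0.5, 0, 0, 0, 50, 3, 1, -1, 0, 0, 0, 40, 3, 1, -1, 0, 0, 0, 28, 3, 1, -1, 0, 0, 0, 18, 3, 1, -1, 0, 0, 0, 10], grip_force=50)

```text
time_s: 20.08
position: [0.4889, 0.2225, 0.1074]
tool_rot: [-90.0, 60.0, -9.8]
ft_force: [-2.1, 1.0, 0.8]
finger_gap: 0.0153
```

Call:
drive_tool(moves=[0, 0, 0, 0, 0, 0, 8, 0, 0, 0, 0, 0, 0, 8])

```text
time_s: 20.32
position: [0.4889, 0.2225, 0.1074]
tool_rot: [-90.0, 60.0, -9.8]
ft_force: [-1.6, -0.8, 2.6]
finger_gap: 0.0153
```

```bash
python3 - <<'E'
from plan import *
rel(RK,K,.0); print(ctrl.get_obs()['moment'])
E
```

```text
t 20.32 q [ 28.8  -5.7 110.2 -22.9  53.4 -41.2] F [-1.6 -0.8  2.6] gap 15.3
shift [ 1.2 -0.6 -1.2] rot [ 0.001 -0.     0.001] deg 0.1 dist 2
[-0.02045543  0.4270217  -0.08854216]
```

Call:
drive_tool(moves=[0, 0, 0, 0.08, 0, 0, 8, 0, 0, 0, 0.22, 0, 0, 8, 0, 0, 0, 0.36, 0, 0, 8, 0, 0, 0, 0.5, 0, 0, 8, 0, 0, 0, 0.64, 0, 0, 8])

```text
time_s: 20.95
position: [0.4891, 0.2229, 0.1075]
tool_rot: [-53.0, 59.9, -9.7]
ft_force: [-1.5, 1.7, -0.1]
finger_gap: 0.0152
```

Call:
drive_tool(moves=[0, 0, 0, 0.14, 0, 0, 8, 0, 0, 0, 0.28, 0, 0, 8, 0, 0, 0, 0.38, 0, 0, 8, 0, 0, 0, 0.44, 0, 0, 8, 0, 0, 0, 0.46, 0, 0, 8])

```text
time_s: 21.58
position: [0.4894, 0.2231, 0.1077]
tool_rot: [-26.9, 59.9, -9.7]
ft_force: [0.0, 2.3, 1.0]
finger_gap: 0.0151
```

```bash
python3 - <<'E'
from plan import *
o,p,Rc=cur()
rel(RK,K,.0); M=R.from_euler('xyz',o['tool_rot'],degrees=True).inv().apply(o['moment']); print(M)
c=cam('wrist'); im=optics.snapshot('wrist')[:,:,::-1]
crop(im,(0,0,512,384),1.5,'pics/w13.png')
E
```

```text
t 21.57 q [ 28.8  -5.7 110.2 -22.9  53.3  21.8] F [0.  2.3 1. ] gap 15.1
shift [ 1.2 -1.7 -0.7] rot [-1.099e+00  2.000e-03  1.000e-03] deg 63.0 dist 2
[-0.12874856  0.07311226  0.47940875]
```

View pics/w13.png

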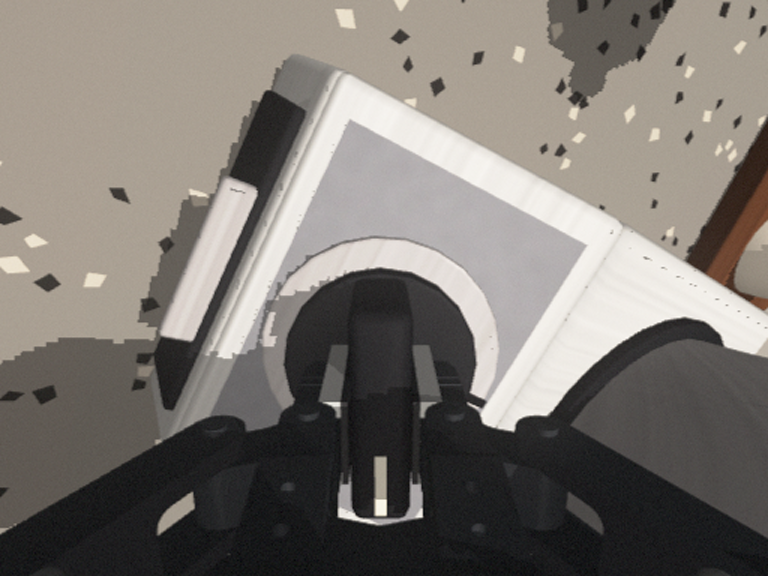

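The bar turned with the jaws (crop (380,400)), and the moment is 0.129 N m at 1.10 rad, so it is at the stop. Press a hair more to be sure and hold.

Call:
drive_tool(moves=[0, 0, 0, 0.03, 0, 0, 8, 0, 0, 0, 0.05, 0, 0, 8, 0, 0, 0, 0.05, 0, 0, 8, 0, 0, 0, 0.05, 0, 0, 8, 0, 0, 0, 0.05, 0, 0, 8])

```text
time_s: 22.25
position: [0.4894, 0.2228, 0.1078]
tool_rot: [-24.1, 59.9, -9.7]
ft_force: [2.3, 4.9, 0.1]
finger_gap: 0.0152
```

```bash
python3 - <<'E'
from plan import *
o,p,Rc=cur()
rel(RK,K,.0); M=R.from_euler('xyz',o['tool_rot'],degrees=True).inv().apply(o['moment']); print(M)
E
```

```text
t 22.25 q [ 28.8  -5.7 110.2 -22.9  53.4  24.6] F [2.3 4.9 0.1] gap 15.2
shift [ 1.2 -1.4 -0.6] rot [-1.149e+00  2.000e-03  1.000e-03] deg 65.8 dist 2
[-1.16217915 -0.40136099  0.64738077]
```

Call:
drive_tool(moves=[0, 0, 0, 0, 0, 0, 8, 0, 0, 0, 0, 0, 0, 8, 0, 0, 0, 0, 0, 0, 8, 0, 0, 0, 0, 0, 0, 8])

```text
time_s: 22.75
position: [0.4894, 0.2228, 0.1078]
tool_rot: [-24.1, 59.9, -9.7]
ft_force: [2.8, 4.8, 0.5]
finger_gap: 0.0152
```

Held at the stop for about 1.1 s. Letting go fully so it springs back.

Call:
drive_tool(moves=[0, 0, 0, 0, 0, 0, 85, 0, 0, 0, 0, 0, 0, 85, 0, 0, 0, 0, 0, 0, 85, 0, 0, 0, 0, 0, 0, 85, 0, 0, 0, 0, 0, 0, 85])

```text
time_s: 23.38
position: [0.4888, 0.2221, 0.1071]
tool_rot: [-24.2, 60.0, -9.9]
ft_force: [0.4, -0.3, 0.9]
finger_gap: 0.0847
```

Call:
drive_tool(moves=[-10, 0, 0, 0, 0, 0, 85, -30, 0, 0, 0, 0, 0, 85, -60, 0, 0, 0, 0, 0, 85, -90, 0, 0, 0, 0, 0, 85, -120, 0, 0, 0, 0, 0, 85])

```text
time_s: 24.0
position: [0.429, 0.2328, 0.2128]
tool_rot: [-24.1, 59.9, -9.8]
ft_force: [0.7, -0.1, -0.4]
finger_gap: 0.0854
```

Call:
drive_tool(moves=[-30, 0, 0, 0, 0, 0, 85, -50, 0, 0, 0, 0, 0, 85, -60, 0, 0, 0, 0, 0, 85, -60, 0, 0, 0, 0, 0, 85])

```text
time_s: 24.5
position: [0.4001, 0.2381, 0.264]
tool_rot: [-24.0, 59.9, -9.7]
ft_force: [-0.4, 0.3, -0.3]
finger_gap: 0.0851
```

```bash
python3 - <<'E'
from plan import *
o,p,Rc=cur(); print(o['time_s'],p,o['ft_force'])
im=optics.snapshot('wrist')[:,:,::-1]; crop(im,(0,0,512,384),1.5,'pics/w14.png')
im=optics.snapshot('top')[:,:,::-1]; crop(im,(0,0,512,384),1.5,'pics/t14.png')
im=optics.snapshot('side')[:,:,::-1]; crop(im,(0,0,512,384),1.5,'pics/s14.png')
E
```

```text
24.5 [0.40005778 0.23808751 0.26396221] [-0.38891514  0.28681558 -0.32594706]
```

View pics/w14.png

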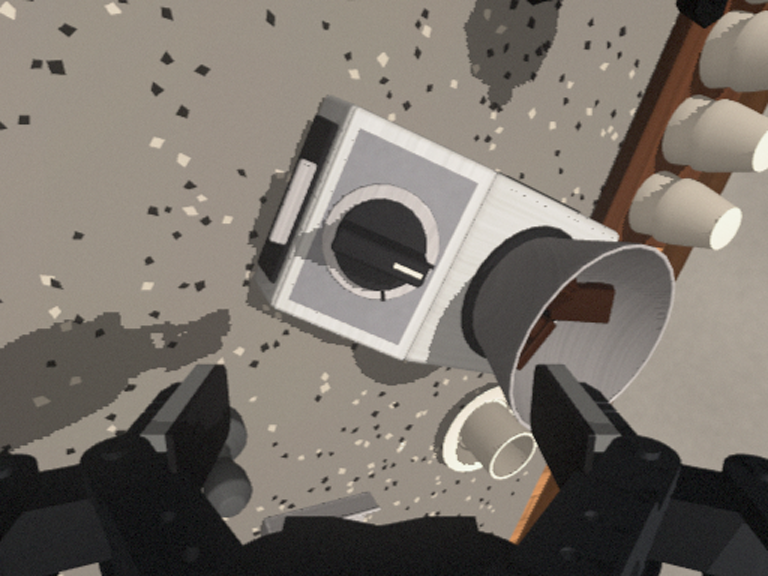

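View pics/t14.png

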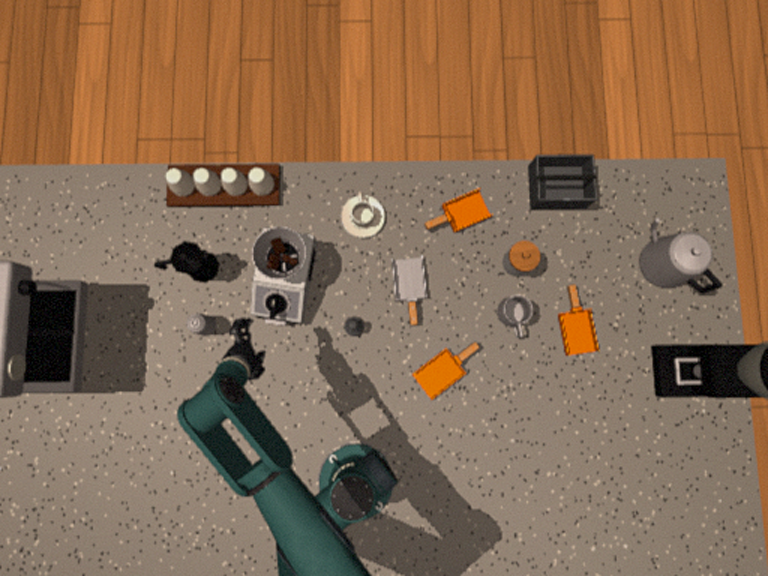

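View pics/s14.png

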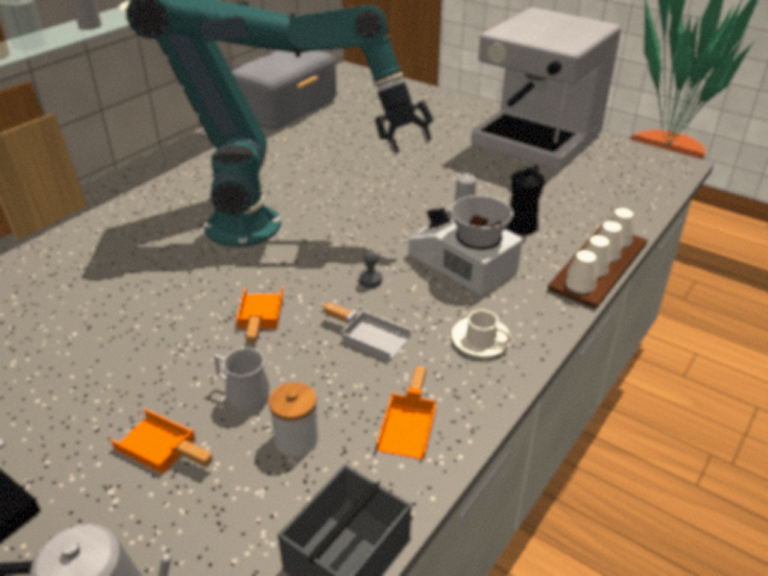

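```bash
python3 - <<'E'
from plan import *
from plan import _th,_k0,_n
c=cam('wrist'); Rm=R.from_euler('z',m[2]); ax=np.array([np.cos(_th),0,np.sin(_th)])
P=Rm.apply([_k0+_n*.047+ax*a+np.array([0,b,0]) for a in(-.03,.03) for b in(-.008,.008)])+H
uv=proj(c,P)
crop(cv2.imread('pics/w14.png'),(280,150,480,330),3,'pics/w15.png',uv*1.5)
E
```

```text
(no output)
```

View pics/w15.png

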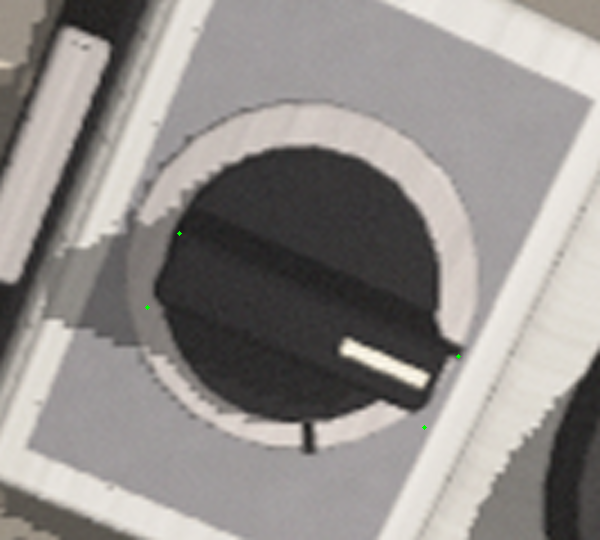

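The bar lies parallel to the predicted rest pose, so the knob is back at off. Everything else is in place and the gripper is clear.

```bash
python3 -c "
from cell import hand_in; print(hand_in())"
```

```text
the job is handed in; nothing more can be done
None
```

I handed the job in after about 25 s of robot time; the tool gives no verdict.

- **Tray:** I gripped the steel tray by its beech handle and tipped it over the hopper to 42°. All three chunks slid in without the gripper touching them. I set the empty tray back at its original spot, right side up, with a contact force of about 2 N.
- **Knob:** I twisted it clockwise to the stop and held it there about 1.1 s. At 1.10 rad it pushed back with about 0.13 N m, matching the stop. To be sure, I pressed about 0.05 rad further, which raised the twist moment to about 1.2 N m during the hold. I then let go fully.

**Last checks:** the final pictures show three chunks in the hopper, the empty tray flat on the counter and the knob bar back in line with its off position. The bystanders and orange look-alikes look unmoved by eye, and the gripper is clear of everything. No check failed or disagreed beyond 1–2 mm camera offsets, which I corrected along the way.

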